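# Hold the nursery pen's gate open

## Task

Open the small-animal pen so that a full feed tray can be carried in: with its gate shut, squeeze the red safety bolt fully back, then squeeze the blue sprung catch and, with it squeezed, start the gate swinging outwards. Swing it past its detent until it stands square to the pen's front or a little wider, and finish while still holding it there steadily in the gripper, as its spring pulls it back. Leave the other things on the counter as they are.

Things in the scene. Friction and masses are not known exactly. Their poses are not given: they have to be found in the camera images.
- pen: Open-topped pen of white steel tube and wire, 520 mm wide (its y), 340 deep (its x), 200 high, fixed to the counter. Origin on the counter, in the middle plane of its front (12 mm thick), midway along the 200 mm gate opening; x points into the pen, y to the left as seen from the robot, z up. The front faces the robot, turned by up to 0.25 rad.
- hinge (a point): Point on the gate's upright hinge axis at the gate's left (+y) end, 232 mm above the counter (gate top: 200 mm), 100 mm to +y of the pen's origin. From here the shut gate runs towards the pen's -y; it swings outwards, towards the robot, clockwise seen from above. Axes as the pen's.
- gate (a joint): Gate angle, rad: 0 shut, grows outwards, 1.57 square to the front, stop 1.85. A spring always pulls it shut (0.2 N m at 1.57, 1.3 N at the catch); near 0.85 a plunger rides over a rib (detent): 2 to 4 N more at the catch. Let go when wide, it swings back to the rib. Frame 12 mm thick, 30 to 200 mm above the counter, free end 200 mm from the hinge.
- catch_rest (a point): Centre of the black fixed thumb rest of the sprung catch, standing on the gate's top: a plate 8 mm thick along the gate, 24 mm across it, top at 255 mm; this point is 232 mm above the counter, 132 mm from the hinge and 6 mm inside the gate's middle plane. Turns with the gate; axes are the pen's when shut.
- catch_tab (a point): Centre of the blue tab of the sprung catch, sized like its black rest, 30 mm from it on the side away from the hinge. Outer faces 38 mm apart, 26 when fully squeezed. Only the tab moves, towards rest and hinge: centre the gripper 9 mm from the rest's centre towards the tab. Gripped from above, closing along the gate; turns with the gate.
- catch (a joint): Travel of the sprung catch, m: 0 free, its nose 9 mm behind the latch post; 0.012 fully squeezed; above 0.009 it frees the gate. Springs back when let go (4 N at first, 10 N fully squeezed). Once the gate is a few degrees open it may be kept squeezed or let go.
- safety_rest (a point): Centre of the black fixed thumb rest of the safety bolt, on the pen's front right (-y) of the gate: a plate 8 mm thick along the front, 24 mm across, top at 255 mm; this point is 232 mm above the counter, 195 mm to -y of the pen's origin and 13.5 mm in front of the front's middle plane. Axes as the pen's.
- safety_tab (a point): Centre of the red tab of the safety bolt, sized like its black rest, 28 to 30 mm from it on the gate side (+y). Only the tab moves, to -y towards the rest, until 26 mm over the outer faces: centre the gripper 9 mm from the rest's centre towards the tab. Gripped from above, closing along the front. All else is below 212 mm.
- safety (a joint): Travel of the safety bolt, m: 0 to 0.002 at the start (nose in front of the gate's latch stile), 0.012 fully drawn; above 0.007 it clears the gate. Stiff, about 4.5 N, and stays where it is left.
- canister: Bystander: closed clear plastic canister with white lid and knob, 92 mm across, 152 mm high; origin under its centre.
- dish: Bystander: lavender ceramic trinket dish, 104 mm across, 28 mm high; origin under its centre.
- brush: Bystander: lint brush with chrome handle, 230 mm long, 30 mm high, lying on the counter along its x; origin on the counter under its middle.
- clipboard: Bystander: aluminium clipboard lying flat, 225 by 160 mm (x by y), 14 mm high at its clip; origin under its centre.

How it is judged:
By the outcome, as a careful person would: the job done as asked, in the order asked, and still so for the second after the job is handed in, while the arm keeps its last pose, push and grip.
It also fails if it takes over 42 s, if anything falls off the work surface, if the arm or the gripper's body presses on something with over 40 N, if the wrist force passes 120 N, or if a joint passes its speed limit or range.

## Robot

A 7-joint arm with a two-finger parallel gripper is mounted at the origin on the work surface. World frame = base frame: x ahead of the robot, y to its left, z up, the work surface at z = 0. Lengths are in m, angles in rad, forces in N, time in s.
With the tool pointing down it reaches from about 0.4 to 0.85 m from the base axis. Payload 4.5 kg.
Tool frame: the origin (TCP) lies at the very end of the fingers, on their centre line; the grasp point (between the pads) lies 19 mm behind it; y points along the fingers, x is the direction in which the jaws open and shut, and the axes are right-handed (so a half turn about y gives the same grasp; the last joint's range is limited). The gripper opens to 88 mm and grips with 3 to 60 N. Pads are 18 mm wide; open, the fingers measure 123 mm over their backs; the gripper's body (75 mm by 187 mm) begins 45 mm behind the grasp point.
Start: joints at [-1.197, 0.689, -0.195, 1.565, 0.157, 0.902, -0.215], TCP at [0.208, 0.589, 0.239] pointing down, gripper open.
Joint ranges: [-3.01, 3.01], [-0.46, 2.08], [-1.47, 1.51], [0.13, 2.56], [-1, 4.14], [0.04, 2.09], [-2.66, 2.66]. Speed limits (rad/s): [2.57, 2.57, 3.14, 3.14, 3.14, 3.14, 3.14].

## Interface

Orientations are given as a unit quaternion [x, y, z, w].
In Python, from plant import r gives the robot as it stands.
- The arm moves only by the shell command python3 -m inch 'ROWS' [OPENING] [FORCE]. ROWS is JSON, a list of rows, each a list of 6 numbers: the shift along the tool's x, y, z in mm, then the turn, a rotation vector about the tool's x, y, z in rad. In form: [[x, y, z, ax, ay, az], ...]. A call has 1 to 12 rows; each row shifts and turns the commanded pose from where the row before left it, along the tool's axes as they then stand; what a row does not reach is not made up. A row lasts 1/12 s, in which the tool goes at most 41.7 mm and 7.16 degrees, less where a joint would pass 70% of its speed; a pose out of reach is approached as far as the arm can. A call is refused whole if a number of a shift passes 41.7 or a number of a turn 0.125, either way. A call with a gripper value outside its range is refused whole. OPENING is the finger opening in mm, from 0 to 88.1, set as the call begins (- or left out, the last holds). The fingers move at their own pace and stop on an object; FORCE is the grip in N (left out, the last holds). Time passes only in rows, so rows that do not move let the fingers close. It gives the time, the measured TCP pose, the force and the opening at its end, in the units of the state.
- r.get_state(): the state, without advancing time (a new reading comes with each control period).
- r.snapshot(name): name is "scene" or "top" or "wrist"; returns a dict with "img" (480x640x3 uint8, red, green, blue), "range_z" (480x640 float32, m along the optical axis (not along the pixel's ray), 0 where there is no reading), "mtx" (3x3 intrinsics, pixels), "camera_from_world" (4x4, takes a point from world to camera coordinates); the wrist camera has in their place "tool_from_camera" (4x4, takes a point from camera to tool coordinates, whose origin is the TCP and whose axes are the tool frame's). Camera axes: x right, y down, z forward; pixel columns grow to the right and rows downward; lengths in m; the calibration is good to about 2 mm. A picture is of the moment at which its call begins: read the wrist's pose just before it.
- r.finish_job(): hands the job in, once; it reports no verdict.
The state is a dict: "clock": time; "q": joint angles; "qd": joint speeds; "joint_torque": joint torques, N m; "tool_pos": TCP position; "eef_rot": TCP orientation; "contact_force": force on the tool from outside, world axes, zero at the start; "moment": the same for the moment, N m; "opening": opening from 0.0 (shut) to 1.0 (fully open).
Only numpy, scipy, OpenCV 4.12 (cv2) and the standard library are available. Lean on these libraries where they do the work, as an engineer would, in place of code of your own. Each camera call takes 0.05 s, during which the arm holds its last target.

## Working session

There is one attempt and no reset: what is moved stays moved. The work goes in short steps, Python scripts to look and compute and a shell command to move; the robot and the scene stay as the last step left them, time stands still between calls to the robot, and variables do not carry over. Pictures are saved under pics/ and viewed, and the job is handed in when it is done.

```bash
ls; mkdir -p pics; python3 - <<'E'
from plant import r
import cv2,numpy as np
s=r.get_state();print({k:np.round(v,3).tolist() for k,v in s.items()})
for n in("scene","top"):
    d=r.snapshot(n);cv2.imwrite(f"pics/{n}0.png",d["img"][:,:,::-1]);np.savez(f"{n}0.npz",**d)
    print(n,np.round(d["mtx"],1).tolist(),np.round(d["camera_from_world"],3).tolist())
E
```

```text
pics
{'clock': 0.0, 'q': [-1.197, 0.69, -0.195, 1.566, 0.157, 0.902, -0.215], 'qd': [-0.0, -0.001, 0.0, -0.001, 0.0, 0.0, -0.001], 'joint_torque': [0.0, -52.756, -1.267, -15.343, -0.053, 0.006, 0.0], 'tool_pos': [0.208, 0.589, 0.238], 'eef_rot': [0.578, 0.408, -0.409, -0.577], 'contact_force': [0.326, -0.484, -0.071], 'moment': [-0.066, -0.002, -0.021], 'opening': 1.003}
scene [[534.2, 0.0, 324.7], [0.0, 534.2, 248.4], [0.0, 0.0, 1.0]] [[-0.471, 0.882, -0.015, 0.222], [0.668, 0.345, -0.66, -0.235], [-0.577, -0.321, -0.751, 2.025], [0.0, 0.0, 0.0, 1.0]]
top [[519.9, 0.0, 322.4], [0.0, 519.9, 231.8], [0.0, 0.0, 1.0]] [[-0.007, -1.0, -0.012, 0.024], [-0.993, 0.009, -0.119, 0.515], [0.119, 0.011, -0.993, 1.67], [0.0, 0.0, 0.0, 1.0]]
```

View pics/scene0.png

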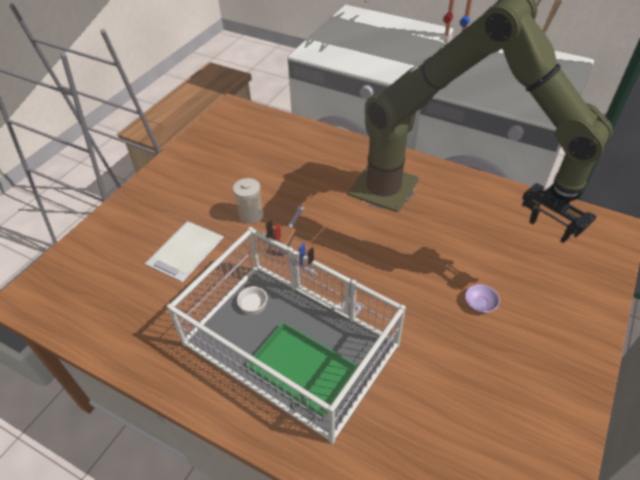

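View pics/top0.png

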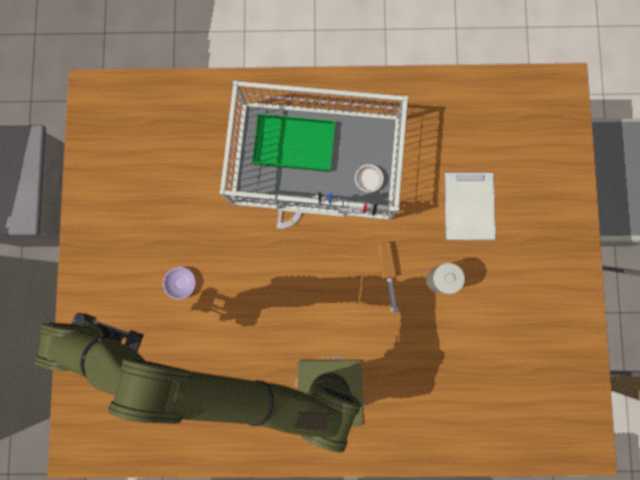

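The top view shows the pen front running from (223,195) to (398,215). The black and blue catch is at (320,196)/(330,197), and the red and black bolt at (365,208)/(374,208). I'll measure these next.

```bash
cat > h.py <<'E'
import numpy as np,cv2
from scipy.spatial.transform import Rotation as R
def world(d,u,v,z):
    K=d["mtx"];p=np.array([(u-K[0,2])/K[0,0]*z,(v-K[1,2])/K[1,1]*z,z]);T=np.linalg.inv(d["camera_from_world"])
    return T[:3,:3]@p+T[:3,3]
def ray_at(d,u,v,h):
    T=np.linalg.inv(d["camera_from_world"]);a=T[:3,3];b=world(d,u,v,1.)
    return a+(b-a)*(h-a[2])/(b[2]-a[2])
E
python3 - <<'E'
from h import *
for n in("scene","top"):
    d=dict(np.load(n+"0.npz"));im=d["img"].astype(int);r_,g,b=im[...,0],im[...,1],im[...,2]
    box=(slice(170,225),slice(300,400)) if n=="top" else (slice(210,290),slice(240,330))
    m0=np.zeros(r_.shape,bool);m0[box]=1
    for c,m in(("blue",(b>r_+40)&(b>g+40)),("red",(r_>g+80)&(r_>b+80)&(g<60)),("black",(im.max(2)<60))):
        m=m&m0
        k,l,st,ce=cv2.connectedComponentsWithStats(m.astype(np.uint8))
        for i in range(1,k):
            if st[i,4]<5: continue
            vs,us=np.where(l==i)
            P=np.array([world(d,u,v,d["range_z"][v,u]) for v,u in zip(vs,us)])
            T=P[P[:,2]>.215]
            print(n,c,st[i,4],ce[i].round(1),"med",np.median(P,0).round(3),len(T),T.mean(0).round(3) if len(T) else "")
d=dict(np.load("top0.npz"));im=d["img"][170:230,215:410,::-1];cv2.imwrite("pics/z1.png",cv2.resize(im,None,fx=4,fy=4,interpolation=2))
d=dict(np.load("scene0.npz"));im=d["img"][205:295,235:370,::-1];cv2.imwrite("pics/z2.png",cv2.resize(im,None,fx=5,fy=5,interpolation=2))
E
```

```text
scene blue 42 [302. 249.] med [ 0.593 -0.003  0.242] 42 [ 0.594 -0.003  0.241]
scene red 30 [277.3 232.4] med [ 0.565 -0.104  0.232] 25 [ 0.599 -0.078  0.281]
scene black 30 [269.6 230.3] med [ 0.56  -0.133  0.22 ] 20 [ 0.561 -0.133  0.23 ]
scene black 16 [310.5 256. ] med [0.599 0.027 0.232] 15 [0.6   0.027 0.234]
top blue 27 [329.4 196.4] med [ 0.593 -0.003  0.252] 21 [ 0.59  -0.005  0.253]
top red 9 [364.6 208.7] med [ 0.553 -0.105  0.253] 9 [ 0.554 -0.104  0.252]
top black 10 [319.5 195.9] med [0.593 0.026 0.253] 10 [0.592 0.024 0.252]
top black 19 [374.3 209.1] med [ 0.552 -0.132  0.253] 19 [ 0.553 -0.132  0.247]
```

```bash
sleep 0
```

```text
(no output)
```

View pics/z1.png

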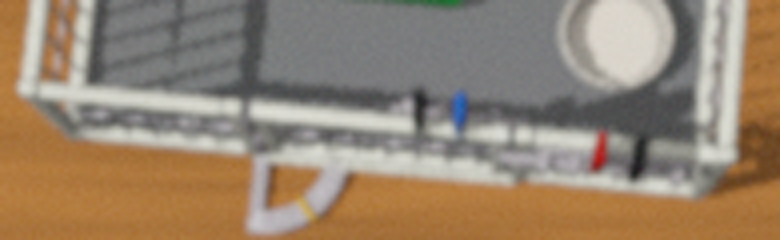

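View pics/z2.png

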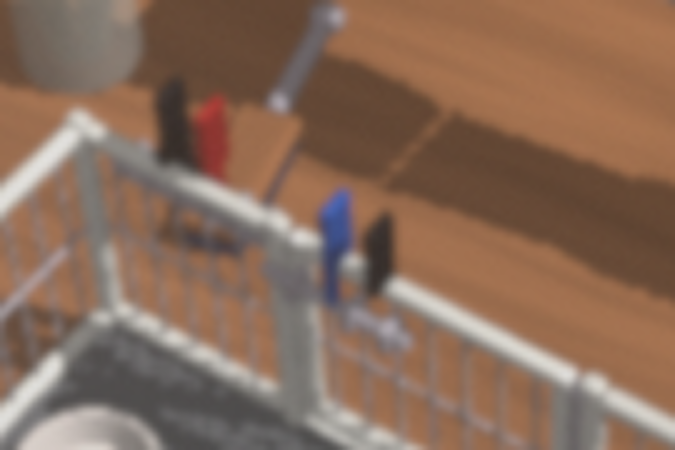

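```bash
python3 - <<'E'
from h import *
from plant import r
from scipy.optimize import least_squares
s=r.get_state();print(R.from_quat(s["eef_rot"]).as_matrix().round(3))
A=np.array([[6,-32],[6,-62],[-13.5,-195],[-13.5,-166]])/1e3
W=np.array([[.5925,.0255],[.593,-.004],[.5525,-.132],[.5535,-.1045]])
f=lambda p:(np.c_[np.cos(p[2])*A[:,0]-np.sin(p[2])*A[:,1]+p[0],np.sin(p[2])*A[:,0]+np.cos(p[2])*A[:,1]+p[1]]-W).ravel()
o=least_squares(f,[.6,0.06,-.1]);print(o.x,f(o.x).round(4))
# pen rails: points at top z~0.2 in top view
d=dict(np.load("top0.npz"));K=d["mtx"]
v,u=np.mgrid[150:225,215:412];v=v.ravel();u=u.ravel();z=d["range_z"][v,u];im=d["img"][v,u].astype(int)
P=np.array([world(d,*a) for a in zip(u,v,z)])
m=(abs(P[:,2]-.2)<.008)&(im.min(1)>150)
c,sn=np.cos(o.x[2]),np.sin(o.x[2]);Q=(P[m][:,:2]-o.x[:2])@np.array([[c,-sn],[sn,c]])
k=abs(Q[:,0])<.015;print(k.sum(),np.polyfit(Q[k,1],Q[k,0],1),Q[k,1].min(),Q[k,1].max(),Q[:,0].max())
E
```

```text
[[ 0.333 -0.    -0.943]
 [ 0.943 -0.002  0.333]
 [-0.002 -1.    -0.   ]]
[ 0.59329703  0.05821457 -0.14745889] [ 0.002   0.0002 -0.0029  0.     -0.0012 -0.0007  0.0021  0.0005]
560 [-0.03246278 -0.00203559] -0.2661457722463072 0.2665993918042542 0.18644969016259078
```

```bash
python3 -m inch '[[0,-40,0,0,0,0],[0,-40,0,0,0,0],[-20,-20,-20,0,0,0],[-25,0,-25,0,0,0],[-25,0,-25,0,0,0],[-25,0,-25,0,0,0],[-25,0,-25,0,0,0],[-25,0,-25,0,0,0],[-25,0,-25,0,0,0],[-25,0,-25,0,0,0]]' 88; python3 -c "
from plant import r;print(r.get_state()['q'])"
```

```text
clock: 0.93
tool_pos: [0.3274, 0.3385, 0.3385]
eef_rot: [0.577, 0.408, -0.409, -0.577]
contact_force: [0.7, -0.0, -0.4]
opening: 1.002
[-0.75084576  0.36049987 -0.21258454  1.86569152  0.09333338  0.92555098
  0.22477489]
```

```bash
python3 -m inch '[[-27,0,-27,0,0,0],[-27,0,-27,0,0,0],[-27,0,-27,0,0,0],[-27,0,-27,0,0,0],[-27,0,-27,0,0,0],[-27,0,-27,0,0,0],[-27,0,-27,0,0,0],[-27,0,-27,0,0,0],[-27,0,-27,0,0,0],[-27,0,-27,0,0,0],[-25,0,-25,0,-0.1,0],[0,0,0,0,-0.12,0]]'; python3 - <<'E'
from h import *
from plant import r
s=r.get_state();d=r.snapshot("wrist");print(s["q"],s["qd"],s["tool_pos"])
d["p"]=s["tool_pos"];d["quat"]=s["eef_rot"];np.savez("w1.npz",**d);cv2.imwrite("pics/w1.png",d["img"][:,:,::-1])
print(d["tool_from_camera"],d["mtx"])
E
```

```text
clock: 1.93
tool_pos: [0.5089, -0.0444, 0.3381]
eef_rot: [0.532, 0.467, -0.468, -0.529]
contact_force: [0.7, 0.3, 0.4]
opening: 0.997
[ 0.09698836  0.41637691 -0.15534202  1.76585985  0.0822618   0.964602
  1.35235351] [ 0.19608363 -0.01492397 -0.4799855   0.05257813  0.15248891  0.02653848
  1.17013296] [ 0.50892286 -0.04444101  0.3381449 ]
[[ 9.99998969e-01 -5.17424669e-04 -1.33982632e-03 -4.12485109e-04]
 [ 1.12415358e-03 -2.98647959e-01  9.54362684e-01 -1.45678746e-01]
 [-8.93947194e-04 -9.54363206e-01 -2.98647069e-01  7.79084866e-02]
 [ 0.00000000e+00  0.00000000e+00  0.00000000e+00  1.00000000e+00]] [[378.45016866   0.         321.13743853]
 [  0.         378.45016866 238.32640951]
 [  0.           0.           1.        ]]
```

```bash
sleep 0
```

```text
(no output)
```

View pics/w1.png

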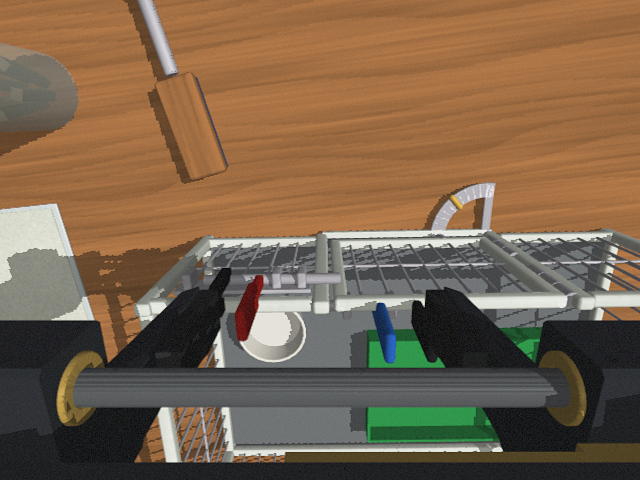

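```bash
python3 -m inch '[[0,0,35,0,0,0],[-10,0,35,0,0,0],[0,0,0,0,0,0],[0,0,0,0,0,0],[0,0,0,0,0,0]]'; python3 - <<'E'
from h import *
from plant import r
s=r.get_state();d=r.snapshot("wrist");print(s["q"],abs(s["qd"]).max(),s["tool_pos"],R.from_quat(s["eef_rot"]).as_matrix().round(3))
d["p"]=s["tool_pos"];d["quat"]=s["eef_rot"];
W=np.eye(4);W[:3,:3]=R.from_quat(s["eef_rot"]).as_matrix();W[:3,3]=s["tool_pos"]
d["camera_from_world"]=np.linalg.inv(W@d["tool_from_camera"]);np.savez("w2.npz",**d);cv2.imwrite("pics/w2.png",d["img"][:,:,::-1])
E
```

```text
clock: 2.4
tool_pos: [0.4369, -0.0368, 0.339]
eef_rot: [0.529, 0.47, -0.469, -0.529]
contact_force: [0.5, 0.4, -0.3]
opening: 0.997
[ 0.10665023  0.30887116 -0.17355119  1.94858349  0.06716498  0.88812813
  1.34965108] 0.034969151553374156 [ 0.43685011 -0.03679391  0.33904558] [[ 0.12   0.001 -0.993]
 [ 0.993  0.001  0.12 ]
 [ 0.001 -1.    -0.001]]
```

```bash
sleep 0
```

```text
(no output)
```

View pics/w2.png

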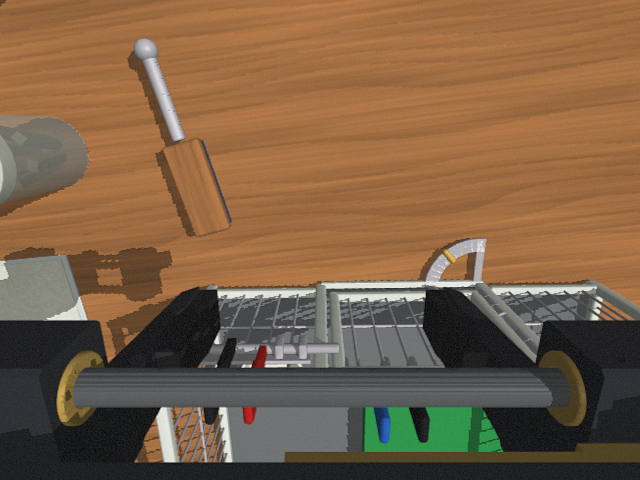

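The wrist view shows black (~228,350), red (~260,355), blue (~382,425) and black (~420,420), all partly behind the bar. I'll segment each one and fit with depth.

```bash
cat >> h.py <<'E'
def fitpen(A,W,x0=(.6,.06,-.12)):
    from scipy.optimize import least_squares
    A=np.array(A);W=np.array(W)
    f=lambda p:(np.c_[np.cos(p[2])*A[:,0]-np.sin(p[2])*A[:,1]+p[0],np.sin(p[2])*A[:,0]+np.cos(p[2])*A[:,1]+p[1]]-W).ravel()
    o=least_squares(f,x0);return o.x,f(o.x)
E
python3 - <<'E'
from h import *
d=dict(np.load("w2.npz"));im=d["img"].astype(int);z=d["range_z"]
v,u=np.mgrid[280:460,100:640];v=v.ravel();u=u.ravel();zz=z[v,u]
P=np.array([world(d,*a) for a in zip(u,v,zz)]);c=im[v,u]
hi=(P[:,2]>.205)&(P[:,2]<.262)&(P[:,0]>.5)
for n,m in dict(blue=(c[:,2]>c[:,0]+40),red=(c[:,0]>c[:,1]+80),blackS=(c.max(1)<70)&(P[:,1]<-.11),blackC=(c.max(1)<70)&(P[:,1]>0)&(P[:,1]<.06)).items():
    Q=P[hi&m]
    print(n,len(Q),Q.mean(0).round(4),Q.min(0).round(4),Q.max(0).round(4))
# rail front: white
m=(abs(P[:,2]-.2)<.01)&(c.min(1)>140)&(P[:,0]<.64)
Q=P[m];print(len(Q));
vx,vy,x0,y0=cv2.fitLine(Q[:,:2].astype(np.float32),cv2.DIST_HUBER,0,.003,.01).ravel();print(np.arctan2(vx,vy),x0,y0,Q[:,1].min(),Q[:,1].max(), Q[:,2].mean())
from collections import Counter
E
```

```text
blue 446 [ 0.5866 -0.0079  0.2495] [ 0.5772 -0.012   0.2222] [ 0.6012 -0.0023  0.2566]
red 204 [ 0.5594 -0.1068  0.245 ] [ 0.5472 -0.1115  0.2051] [ 0.5693 -0.1029  0.2564]
blackS 273 [ 0.555  -0.1358  0.2402] [ 0.5439 -0.1408  0.205 ] [ 0.5666 -0.1318  0.2559]
blackC 465 [0.5902 0.0211 0.2484] [0.58   0.0178 0.2213] [0.6035 0.0265 0.2561]
578
1.6788452 0.6104284 -0.20533416 -0.21641541280015045 -0.2004966389069362 0.1987498136570023
```

```bash
python3 - <<'E'
from h import *
A=np.array([[6,-32],[6,-62],[-13.5,-195],[-13.5,-166]])/1e3
x,f=fitpen(A,[[.5918,.0222],[.589,-.007],[.5553,-.1363],[.5583,-.1072]]);print(x,f.round(4))
M=np.array([[np.cos(x[2]),-np.sin(x[2])],[np.sin(x[2]),np.cos(x[2])]])
for n,p in dict(hinge=(0,.1),catch=(.006,-.041),saf=(-.0135,-.186)).items(): print(n,(M@p+x[:2]).round(4))
# to safety grip, from tool
d=np.load("w2.npz");Rt=R.from_quat(d["quat"]).as_matrix()
t=np.r_[M@(-.0135,-.186)+x[:2],.339]-d["p"];print((Rt.T@t*1e3).round(1))
E
```

```text
[ 0.58966189  0.05559772 -0.10864437] [ 0.0004  0.0009 -0.0001  0.0003 -0.0002 -0.0005 -0.0001 -0.0008]
hinge [0.6005 0.155 ]
catch [0.5912 0.0142]
saf [ 0.5561 -0.1278]
[ -76.1    0.2 -129.3]
```

```bash
python3 -m inch '[[-19,0,-32,0,-0.012,0],[-19,0,-32,0,0,0],[-19,0,-32,0,0,0],[-19,0,-33,0,0,0],[0,30,0,0,0,0],[0,30,0,0,0,0],[0,30,0,0,0,0],[0,20,0,0,0,0],[0,12,0,0,0,0],[0,0,0,0,0,0],[0,0,0,0,0,0]]' 75; python3 - <<'E'
from h import *
from plant import r
s=r.get_state();d=r.snapshot("wrist");Rt=R.from_quat(s["eef_rot"]).as_matrix()
print(s["q"].round(2) if hasattr(s["q"],"round") else s["q"],(Rt.T@(np.array([.5561,-.1278,.217])-s["tool_pos"])*1e3).round(1),Rt[:,0].round(3))
cv2.imwrite("pics/w3.png",d["img"][:,:,::-1])
E
```

```text
clock: 3.37
tool_pos: [0.5569, -0.1269, 0.2161]
eef_rot: [-0.526, -0.472, 0.472, 0.526]
contact_force: [1.0, 0.7, 0.2]
opening: 0.852
[ 0.22  0.64 -0.13  1.76  0.11  0.75  1.5 ] [-1.  -0.9  0.7] [0.107 0.994 0.   ]
```

```bash
sleep 0
```

```text
(no output)
```

View pics/w3.png

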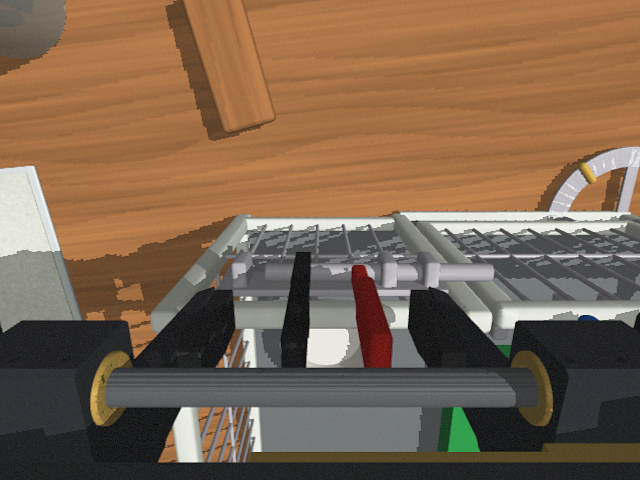

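The black and red tabs (300,330)/(372,320) are between the fingers (210,330)/(440,330). Closing.

```bash
python3 -m inch '[[-1,0,0,0,0,0],[0,0,0,0,0,0],[0,0,0,0,0,0],[0,0,0,0,0,0],[0,0,0,0,0,0],[0,0,0,0,0,0],[0,0,0,0,0,0],[0,0,0,0,0,0]]' 15 20;python3 -m inch '[[0,0,0,0,0,0],[0,0,0,0,0,0],[0,0,0,0,0,0]]'
```

```text
clock: 4.08
tool_pos: [0.5565, -0.1278, 0.2171]
eef_rot: [0.526, 0.473, -0.472, -0.526]
contact_force: [0.1, 6.2, 6.4]
opening: 0.288
clock: 4.33
tool_pos: [0.5565, -0.1278, 0.2172]
eef_rot: [0.526, 0.473, -0.472, -0.526]
contact_force: [-0.1, 5.3, 6.0]
opening: 0.285
```

```bash
python3 -m inch '[[0,0,0,0,0,0],[0,0,0,0,0,0],[0,0,0,0,0,0],[0,-25,0,0,0,0],[0,-35,0,0,0,0],[36,-5,-5,0,0,0],[36,0,-5,0,0,0],[36,0,-5,0,0,0],[37,0,-5,0,0,0],[0,0,0,0,0,0],[0,0,0,0,0,0]]' 75; python3 - <<'E'
from h import *
from plant import r
s=r.get_state();d=r.snapshot("wrist");Rt=R.from_quat(s["eef_rot"]).as_matrix()
print((Rt.T@(np.array([.5912,.0142,.217])-s["tool_pos"])*1e3).round(1),Rt[:,0].round(3))
cv2.imwrite("pics/w4.png",d["img"][:,:,::-1])
d=r.snapshot("top");np.savez("top1.npz",**d)
W=np.eye(4)
im=d["img"][170:230,215:410,::-1];cv2.imwrite("pics/z3.png",cv2.resize(im,None,fx=4,fy=4,interpolation=2))
d=r.snapshot("scene");im=d["img"][205:295,235:370,::-1];cv2.imwrite("pics/z4.png",cv2.resize(im,None,fx=5,fy=5,interpolation=2))
E
```

```text
clock: 5.25
tool_pos: [0.5915, 0.0159, 0.2812]
eef_rot: [-0.525, -0.473, 0.474, 0.525]
contact_force: [-0.2, -0.7, 0.3]
opening: 0.851
[-1.7 64.2  0.1] [0.103 0.995 0.   ]
```

```bash
sleep 0
```

```text
(no output)
```

View pics/w4.png

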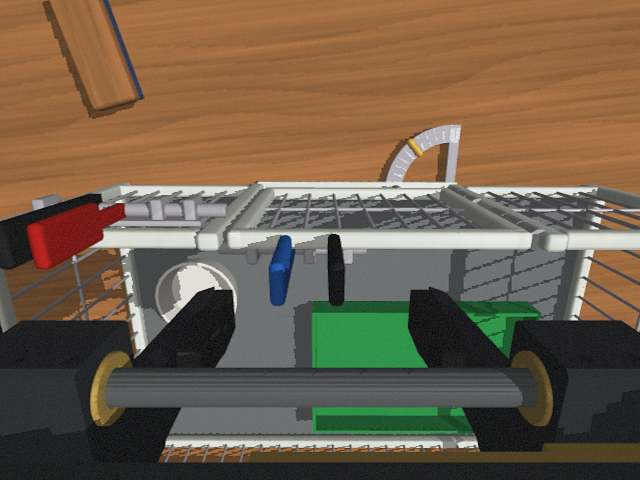

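View pics/z4.png

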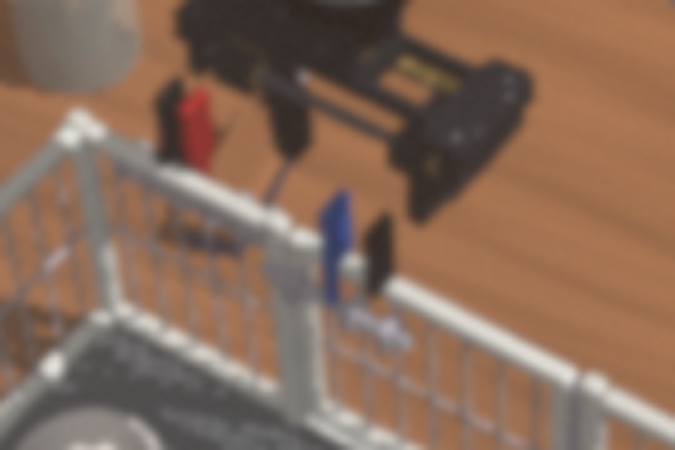

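The red bolt is now against its rest at (60,235) and its nose at (222,210) is clear of the gate stile. Next I'll go down on the catch.

```bash
python3 -m inch '[[-2,20,0,0,0,0],[0,25,0,0,0,0],[0,19,0,0,0,0],[0,0,0,0,0,0],[0,0,0,0,0,0]]' 75; python3 - <<'E'
from h import *
from plant import r
s=r.get_state();d=r.snapshot("wrist");Rt=R.from_quat(s["eef_rot"]).as_matrix()
print((Rt.T@(np.array([.5912,.0142,.217])-s["tool_pos"])*1e3).round(1),Rt[:,0].round(3),s["q"])
cv2.imwrite("pics/w5.png",d["img"][:,:,::-1])
E
```

```text
clock: 5.82
tool_pos: [0.5906, 0.0097, 0.2172]
eef_rot: [-0.527, -0.471, 0.472, 0.527]
contact_force: [0.1, 0.9, 0.3]
opening: 0.85
[ 4.5  0.2 -0.1] [ 0.11   0.994 -0.001] [-0.02414986  0.66750776 -0.12197436  1.69626157  0.1077393   0.78668084
  1.26387672]
```

```bash
sleep 0
```

```text
(no output)
```

View pics/w5.png

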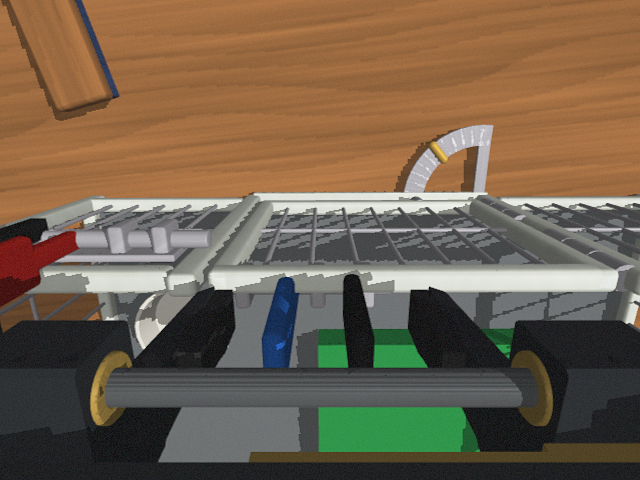

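Blue (280,330) and black (355,325) are between the fingers. The tool is 4.5 mm off in x, so I'll correct that while squeezing.

```bash
python3 -m inch '[[4.5,0,0,0,0,0],[0,0,0,0,0,0],[0,0,0,0,0,0],[0,0,0,0,0,0],[0,0,0,0,0,0],[0,0,0,0,0,0],[0,0,0,0,0,0],[0,0,0,0,0,0],[0,0,0,0,0,0],[0,0,0,0,0,0]]' 15 35; python3 - <<'E'
from h import *
from plant import r
s=r.get_state();d=r.snapshot("wrist");Rt=R.from_quat(s["eef_rot"]).as_matrix()
print((Rt.T@(np.array([.5912,.0142,.217])-s["tool_pos"])*1e3).round(1),Rt[:,0].round(3),Rt.T@s["contact_force"])
cv2.imwrite("pics/w6.png",d["img"][:,:,::-1])
E
```

```text
clock: 6.7
tool_pos: [0.5922, 0.0147, 0.2185]
eef_rot: [0.527, 0.472, -0.472, -0.526]
contact_force: [-0.7, -2.4, 5.6]
opening: 0.288
[-0.6  1.5  1. ] [ 0.108  0.994 -0.002] [-2.44890471 -5.64250405  0.45146204]
```

```bash
sleep 0
```

```text
(no output)
```

View pics/w6.png

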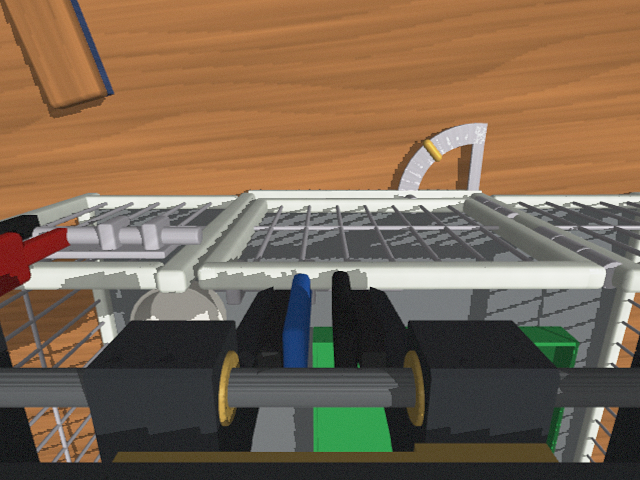

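```bash
cat > chk.py <<'E'
from h import *
from plant import r
s=r.get_state();Rt=R.from_quat(s["eef_rot"]).as_matrix();h=np.array([.6005,.155,.217])
t=Rt.T@(h-s["tool_pos"])*1e3
yaw=np.arctan2(Rt[1,0],Rt[0,0]);x=np.array(s["tool_pos"])-h
print("tool turn",round(np.pi/2-.1086-yaw,3),"pos angle",round(-.1086-np.pi/2+.0425-np.arctan2(x[1],x[0]),3),"hinge in tool (want 141,0,6)",t.round(1),"F",(Rt.T@s["contact_force"]).round(1),"M",np.round(Rt.T@s["moment"],2),"open",round(s["opening"]*88.1,1),"q",np.round(s["q"],2),s["clock"])
E
python3 chk.py
python3 -m inch '[[0,0,3.5,0,0.025,0],[-0.1,0,7,0,0.05,0],[-0.1,0,7,0,0.05,0],[-0.1,0,7,0,0.05,0],[-0.1,0,7,0,0.05,0],[-0.1,0,7,0,0.05,0],[-0.1,0,7,0,0.05,0],[0,0,0,0,0,0]]' 15 38; python3 chk.py
```

```text
tool turn -0.0 pos angle -0.007 hinge in tool (want 141,0,6) [140.3   1.3   7. ] F [-3.4 -5.7 -0.1] M [ 0.02 -0.03  1.18] open 25.1 q [-0.03  0.67 -0.12  1.69  0.11  0.79  1.26] 6.75
clock: 7.42
tool_pos: [0.5466, 0.0258, 0.2185]
eef_rot: [0.597, 0.38, -0.38, -0.596]
contact_force: [0.1, -4.3, 4.3]
opening: 0.29
tool turn 0.327 pos angle 0.329 hinge in tool (want 141,0,6) [139.9   1.3   5.7] F [-3.8 -4.3 -1.9] M [-0.45  0.2   1.33] open 25.6 q [-0.12  0.61 -0.02  1.83  0.02  0.7   0.98] 7.4167
```

Grip point and hinge distance are staying constant, so it's swinging on the arc. Continuing.

```bash
python3 -m inch '[[-0.1,0,7,0,0.05,0],[-0.1,0,7,0,0.05,0],[-0.1,0,7,0,0.05,0],[-0.1,0,7,0,0.05,0],[-0.1,0,7,0,0.05,0],[-0.1,0,7,0,0.05,0],[-0.1,0,7,0,0.05,0],[-0.1,0,7,0,0.05,0],[-0.1,0,7,0,0.05,0],[-0.1,0,7,0,0.05,0]]'; python3 - <<'E'
import chk
from h import *
from plant import r
d=r.snapshot("wrist");cv2.imwrite("pics/w7.png",d["img"][:,:,::-1])
d=r.snapshot("top");im=d["img"][150:290,215:410,::-1];cv2.imwrite("pics/z7.png",cv2.resize(im,None,fx=4,fy=4,interpolation=2))
E
```

```text
clock: 8.25
tool_pos: [0.4924, 0.0666, 0.2185]
eef_rot: [0.673, 0.221, -0.22, -0.671]
contact_force: [-0.6, -4.5, 7.9]
opening: 0.285
tool turn 0.828 pos angle 0.819 hinge in tool (want 141,0,6) [139.5   1.4   7.1] F [-3.2 -7.9 -3.3] M [-0.63 -0.2   1.21] open 25.1 q [-0.31  0.56  0.13  1.98 -0.12  0.61  0.53] 8.25
```

```bash
sleep 0
```

```text
(no output)
```

View pics/w7.png

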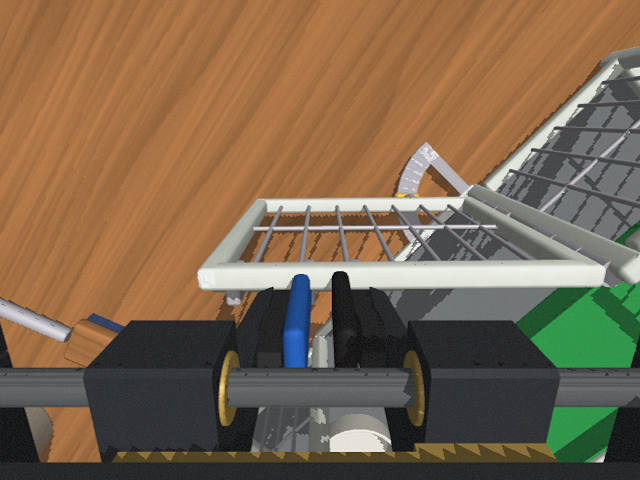

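View pics/z7.png

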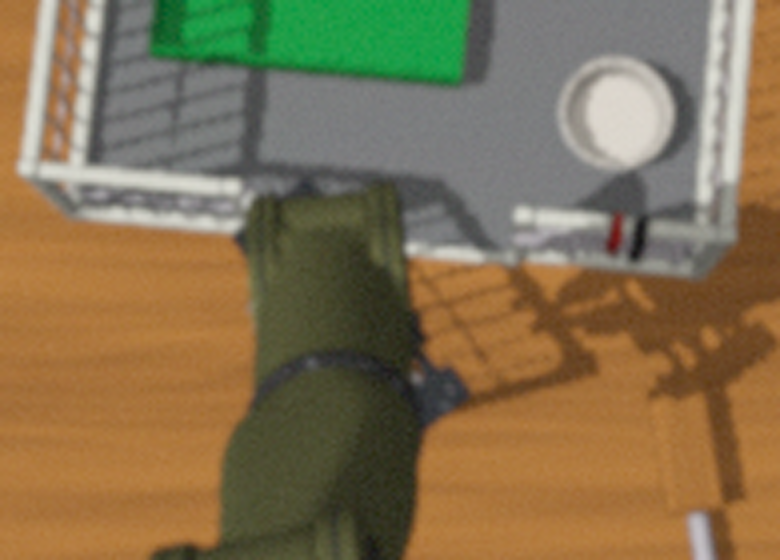

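The gate is with the gripper, with its top rail level at row 275 of the picture. I'll carry on over the detent.

```bash
python3 -m inch '[[-0.1,0,7,0,0.05,0],[-0.1,0,7,0,0.05,0],[-0.1,0,7,0,0.05,0],[-0.1,0,7,0,0.05,0],[-0.1,0,7,0,0.05,0],[-0.1,0,7,0,0.05,0],[-0.1,0,7,0,0.05,0],[-0.1,0,7,0,0.05,0]]'; python3 chk.py
```

```text
clock: 9.02
tool_pos: [0.4661, 0.1176, 0.2184]
eef_rot: [-0.702, -0.083, 0.083, 0.702]
contact_force: [-1.6, -2.2, 10.0]
opening: 0.288
tool turn 1.228 pos angle 1.233 hinge in tool (want 141,0,6) [139.4   1.4   5.2] F [ -2.1 -10.   -1.7] M [-0.55  0.11  0.95] open 25.3 q [-0.51  0.55  0.26  2.03 -0.25  0.59  0.16] 9.0167
```

```bash
python3 -m inch '[[-0.1,0,7,0,0.05,0],[-0.1,0,7,0,0.05,0],[-0.1,0,7,0,0.05,0],[-0.1,0,7,0,0.05,0],[-0.1,0,7,0,0.05,0],[-0.1,0,7,0,0.05,0],[-0.1,0,7,0,0.05,0],[-0.1,0,7,0,0.05,0],[-0.1,0,4.5,0,0.03,0],[0,0,0,0,0,0],[0,0,0,0,0,0],[0,0,0,0,0,0]]';  python3 - <<'E'
import chk
from h import *
from plant import r
d=r.snapshot("wrist");s=r.get_state()
W=np.eye(4);W[:3,:3]=R.from_quat(s["eef_rot"]).as_matrix();W[:3,3]=s["tool_pos"]
d["camera_from_world"]=np.linalg.inv(W@d["tool_from_camera"]);np.savez("w8.npz",**d);cv2.imwrite("pics/w8.png",d["img"][:,:,::-1])
d=r.snapshot("scene");cv2.imwrite("pics/s8.png",d["img"][:,:,::-1])
E
```

```text
clock: 10.02
tool_pos: [0.4627, 0.1776, 0.2185]
eef_rot: [-0.704, 0.068, -0.068, 0.704]
contact_force: [-0.5, -1.7, 9.4]
opening: 0.282
tool turn 1.655 pos angle -4.616 hinge in tool (want 141,0,6) [139.5   1.4   4.3] F [-0.2 -9.4 -1.7] M [-0.69  0.21  0.76] open 24.9 q [-0.71  0.59  0.41  1.99 -0.38  0.64 -0.25] 10.0167
```

```bash
sleep 0
```

```text
(no output)
```

View pics/w8.png

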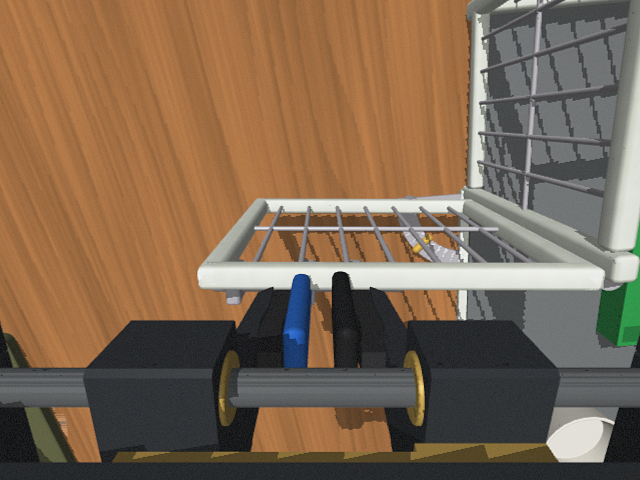

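View pics/s8.png

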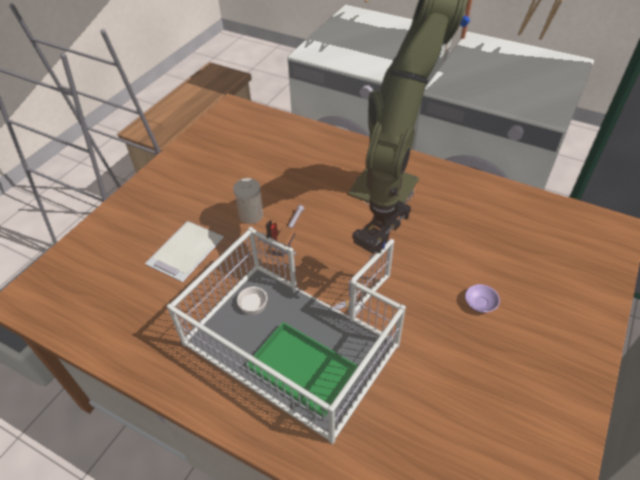

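The gate stands open at about 1.66 rad and is still gripped. The bystanders at (248,200), (482,298), (297,215) and (185,250) look unmoved. I'll check the angle independently and see that it holds steady.

```bash
python3 -m inch '[[0,0,0,0,0,0],[0,0,0,0,0,0],[0,0,0,0,0,0],[0,0,0,0,0,0],[0,0,0,0,0,0],[0,0,0,0,0,0]]'; python3 - <<'E'
import chk
from h import *
d=dict(np.load("w8.npz"));v,u=np.mgrid[262:290,210:590];v=v.ravel();u=u.ravel()
P=np.array([world(d,*a) for a in zip(u,v,d["range_z"][v,u])]);c=d["img"][v,u]
Q=P[(c.min(1)>130)&(abs(P[:,2]-.197)<.008)]
l=cv2.fitLine(Q[:,:2].astype(np.float32),cv2.DIST_HUBER,0,.003,.01).ravel();a=np.arctan2(l[1],l[0])
print(len(Q),l,"gate angle",(np.pi/2-.1086-a)%np.pi,Q.min(0),Q.max(0))
E
```

```text
clock: 10.62
tool_pos: [0.4627, 0.1775, 0.2184]
eef_rot: [-0.703, 0.068, -0.068, 0.704]
contact_force: [-1.1, -1.9, 9.7]
opening: 0.284
tool turn 1.655 pos angle -4.616 hinge in tool (want 141,0,6) [139.5   1.4   4.3] F [-0.7 -9.7 -2.1] M [-0.62  0.19  0.75] open 25.1 q [-0.71  0.59  0.41  1.99 -0.38  0.64 -0.25] 10.6167
9672 [ 0.9818134  -0.18984848  0.50407594  0.17703907] gate angle 1.6532042 [0.41030718 0.15316596 0.18903526] [0.59366443 0.19863978 0.20380947]
```

```bash
python3 -c "
from plant import r
print(r.finish_job())"
```

```text
the job is handed in; nothing more can be done
None
```

The pen gate is open a little past square, at about 1.65 rad, and I handed the job in with the gripper still holding it by the squeezed catch. It took about 10.6 s of the 42 s allowed.

- **Order:** with the gate shut, I squeezed the red bolt back until the grip read about 25 mm. A wrist picture then showed its nose clear of the gate. I squeezed the blue catch to about 25 mm and swung the gate past the detent without letting go.
- **Angle:** the tool's turn gave 1.655 rad and the rail seen in the wrist camera gave 1.653 rad. The tool's position around the hinge gave about 1.67 rad. That is close enough, within 2 mm at the grip.
- **Steadiness:** the pose stayed within about 0.1 mm over the last 0.6 s, with a 38 N grip setting. The only oddity is a steady upward force of about 10 N on the tool, well below the limits.
- **Bystanders:** the canister, dish, brush and clipboard look unmoved in the last scene picture. I checked this by eye and did not measure it.

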